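# Rotate the filter-cartridge stock in a gravity lane

### The job

Take the oldest filter cartridge from the front (low, orange-lipped end) of the sloped lane and lay it in the yellow tray along the ribs. Then load the new green-capped cartridge at the back of the lane, lying across it behind the two others, so that all three end up rolled down to the front. Set both down gently rather than dropping them, and leave the red-capped cartridge and the other things on the bench where they are.

Things in the scene. Friction and masses are not known exactly. Their poses are not given: they have to be found in the camera images.
- lane: Fixed sloped lane, 190 x 76 mm; aluminium floor sloping 0.14 rad, low front end (orange lip) at own -x, high back end (grey lip) at +x. Cartridges lie across it, along its y, and roll freely down to the orange lip. Floor 150 mm long between the 18 mm high lips, its top 36 mm over the bench in front, 57 mm at the back. Side guides 60 mm apart, 7 mm high. Origin: centre of underside, on the bench.
- lane_slot1 (a point): centre of a cartridge lying in the front place of the gravity lane, against the orange lip; y across the lane
- lane_slot2 (a point): centre of a cartridge lying in the second place of the gravity lane, touching a cartridge in the front place; y across the lane
- lane_slot3 (a point): centre of a cartridge lying in the third place of the gravity lane, touching a cartridge in the second place; y across the lane
- lane_load (a point): centre of a cartridge just set down on the free floor at the back of the lane, once one has been taken and the other two have rolled forward (before that a fourth does not fit); 12 mm clear of the back lip and of the cartridge ahead; from here it rolls the last 12 mm by itself. The guides' outside width is 66 mm, so the flat ends of a cartridge stand free above them
- oldest: Oldest cartridge: cylinder 42 mm in diameter and 56 mm long, white shell with a thin amber window strip, flat end faces, 0.1 to 0.2 kg. Origin at its centre; own y is its long axis (x and z turn as it rolls, so read only the direction of y). Blue end caps and blue band. At the start in the front place of the lane, against the orange lip.
- second: Second cartridge: same as the oldest, blue caps, next behind it in the lane.
- third: Third cartridge: same, blue caps, last in the lane.
- fresh: New cartridge: cylinder 42 mm in diameter and 56 mm long, white shell with a thin amber window strip, flat end faces, 0.1 to 0.2 kg. Origin at its centre; own y is its long axis (x and z turn as it rolls, so read only the direction of y). Green end caps and green band. At the start it lies in one of the two places of the rest.
- rest: Fixed grey block 160 x 48 x 20 mm with two pairs of black ribs that cradle two cartridges 80 mm apart (at x = -40 and +40 mm of its frame), lying along its y, their centres 41 mm above the bench. The cartridge ends overhang the block by 4 mm each side. Origin: centre of its underside.
- other: Bystander cartridge of another type: cylinder 42 mm in diameter and 56 mm long, white shell with a thin amber window strip, flat end faces, 0.1 to 0.2 kg. Origin at its centre; own y is its long axis (x and z turn as it rolls, so read only the direction of y). Red end caps, black band; lies in the other place of the rest. Leave it.
- tray: Fixed yellow tray, outside 130 x 160 mm (x, y), walls 5 mm thick and 22 mm high over the bench, floor 5 mm thick, with five low round ribs along its y at x = -48, -24, 0, 24, 48 mm. A cartridge laid along y settles between two ribs (at x = -36, -12, 12 or 36 mm), its centre 26 mm above the bench. Origin: centre of its underside, on the bench.
- amber: Bystander: amber glass bottle, 64 mm in diameter, 130 mm high. Origin: centre of its underside.
- beaker: Bystander: clear open beaker, 70 mm across the rim, 80 mm high. Origin: centre of its underside.
- tipbox: Bystander: blue box with a clear lid, 90 x 65 x 66 mm. Origin: centre of its underside.
- jar: Bystander: white jar with black lid, 60 mm in diameter, 70 mm high. Origin: centre of its underside.
- wrench: Bystander: steel wrench lying on the bench, 170 mm long. Origin: on its underside.
There are look-alikes about, which are no part of the job. Leave any purple look-alike of the fresh alone.

How it is judged:
By the outcome, as a careful person would: the job done as asked, in the order asked, and still so for the second after the job is handed in, with the robot touching nothing.
It also fails if it takes over 64 s, if anything falls off the work surface, if the arm or the gripper's body presses on something with over 40 N, if the wrist force passes 120 N, or if a joint passes its speed limit or range.

### The arm

A 6-joint arm with a two-finger parallel gripper is mounted at the origin on the work surface. World frame = base frame: x ahead of the robot, y to its left, z up, the work surface at z = 0. Lengths are in m, angles in rad, forces in N, time in s.
With the tool pointing down it reaches from about 0.35 to 0.975 m from the base axis. Payload 4.9 kg.
Tool frame: the origin (TCP) lies on the front face of the gripper's body, between the roots of the fingers; the fingertips stand 73 mm ahead of it and the grasp point (between the pads) lies 54 mm ahead of it (tip_extent is the distance from the TCP to the fingertips, in m); y points along the fingers, x is the direction in which the jaws open and shut, and the axes are right-handed (so a half turn about y gives the same grasp; the last joint's range is limited). The gripper opens to 85 mm and grips with 20 to 120 N. Pads are 22 mm wide; open, the fingers measure 114 mm over their backs; the gripper's body (76 mm by 85 mm) begins 54 mm behind the grasp point. The pads swing forward as they close: fully open they stand 13 mm farther back than shut.
Start: joints at [1.163, 0.053, 1.613, -0, 1.476, -0.119], TCP at [0.178, 0.599, 0.304] pointing down, gripper open.
Joint ranges: [-3.01, 3.01], [-1.01, 2.22], [0.06, 2.58], [-1.02, 4.17], [0.09, 2.62], [-3.14, 3.14]. Speed limits (rad/s): [2.57, 2.57, 3.14, 3.14, 3.14, 3.14].

### API

Orientations are given as a unit quaternion [w, x, y, z].
In Python, from plant import state, grab_frame, camera_info, job_done, tip_extent gives the robot as it stands.
- The arm moves only by the tool carry_out, never from a script. Its argument "rows" is a list that holds one entry, the list of rows, each a list of 7 numbers: the turn, a rotation vector about the world's x, y, z as a fraction of full scale, then the shift along the world's x, y, z as a fraction of full scale, then the finger opening in mm, from 0 to 85.4. A call has 1 to 5 rows; each row shifts and turns the commanded pose from where the row before left it; what a row does not reach is not made up. Full scale, the value 1, is 40 mm for a shift and 4 degrees for a turn. A row lasts 1/10 s, in which the tool goes at most 50 mm and 8.59 degrees, less where a joint would pass 70% of its speed; a pose out of reach is approached as far as the arm can. A call with a number of a shift or a turn outside -1 to 1 is refused whole. A call with a gripper value outside its range is refused whole. The fingers move at their own pace and stop on an object; the grip force is fixed at half the most. Time passes only in rows, so rows that do not move let the fingers close. It gives the time, the measured TCP pose, the force and the opening at its end, in the units of the state.
- state(): the state, without advancing time (a new reading comes with each control period).
- grab_frame(name): name is "scene" or "side" or "wrist"; returns the picture (384x512x3 uint8, blue, green, red); there is no depth.
- camera_info(name): a dict with "intrinsics" (3x3 intrinsics, pixels), "xyz" and "rotation" of the camera in the world; the wrist camera has in their place "tool_from_camera" (4x4, takes a point from camera to tool coordinates, whose origin is the TCP and whose axes are the tool frame's). Camera axes: x right, y down, z forward; pixel columns grow to the right and rows downward; lengths in m; the calibration is good to about 2 mm. A picture is of the moment at which its call begins: read the wrist's pose just before it. camera_info takes no time and is no camera call.
- job_done(): hands the job in, once; it reports no verdict.
The state is a dict: "time": time; "joint_pos": joint angles; "joint_vel": joint speeds; "joint_efforts": joint torques, N m; "tool_pos": TCP position; "tool_rot": TCP orientation; "contact_force": force on the tool from outside, world axes, zero at the start; "ft_torque": the same for the moment, N m; "gripper_width": opening from 0.0 (shut) to 1.0 (fully open).
Only numpy, scipy, OpenCV 4.12 (cv2) and the standard library are available. Lean on these libraries where they do the work, as an engineer would, in place of code of your own. Each camera call takes 0.05 s, during which the arm holds its last target.

## Working session

There is one attempt and no reset: what is moved stays moved. The work goes in short steps, Python scripts to look and compute and a tool call to move; the robot and the scene stay as the last step left them, time stands still between calls to the robot, and variables do not carry over. Pictures are saved under pics/ and viewed, and the job is handed in when it is done.

Besides the shell and the picture viewer there is one more tool, called after ">>>" by a JSON object that holds its "method" and its "body", one argument or row to a line. carry_out: Moves the arm, as the interface text tells. Shift numbers are shares of 40 mm and turn numbers shares of 4 degrees, none past 1 either way. Its arguments: {"type":"object","properties":{"rows":{"type":"array"}},"required":["rows"]}

```bash
ls; mkdir -p pics
python3 - <<'E'
from plant import *
import cv2
s=state();print({k:s[k] for k in('time','tool_pos','tool_rot','gripper_width')},tip_extent)
for n in('scene','side','wrist'):
    cv2.imwrite(f'pics/{n}0.png',grab_frame(n));print(n,camera_info(n))
E
```

```text
pics
{'time': 0.0, 'tool_pos': array([0.17779974, 0.5986836 , 0.30266295]), 'tool_rot': array([-0.56637603,  0.56710825,  0.4222245 , -0.42347716]), 'gripper_width': 0.9997904676253816} 0.0726
scene {'intrinsics': array([[360.27506807,   0.        , 249.51355549],
       [  0.        , 360.27506807, 187.65060175],
       [  0.        ,   0.        ,   1.        ]]), 'xyz': array([1.36496456, 0.11666984, 1.07396747]), 'rotation': array([-0.20758847,  0.62784151,  0.70795958, -0.24802279])}
side {'intrinsics': array([[469.66406249,   0.        , 253.8809653 ],
       [  0.        , 469.66406249, 189.94814499],
       [  0.        ,   0.        ,   1.        ]]), 'xyz': array([ 0.36274819, -0.83457952,  1.00826088]), 'rotation': array([-0.3601843 ,  0.92021851, -0.1445705 ,  0.05064124])}
wrist {'intrinsics': array([[335.83342389,   0.        , 255.16794115],
       [  0.        , 335.83342389, 188.17237648],
       [  0.        ,   0.        ,   1.        ]]), 'tool_from_camera': array([[ 9.99999559e-01,  9.38393550e-04, -3.45412951e-05,
         1.56581802e-03],
       [ 3.20066448e-04, -3.06036106e-01,  9.52019852e-01,
        -6.95927223e-02],
       [ 8.82798405e-04, -9.52019444e-01, -3.06036272e-01,
         7.84554342e-02],
       [ 0.00000000e+00,  0.00000000e+00,  0.00000000e+00,
         1.00000000e+00]])}
```

View pics/scene0.png

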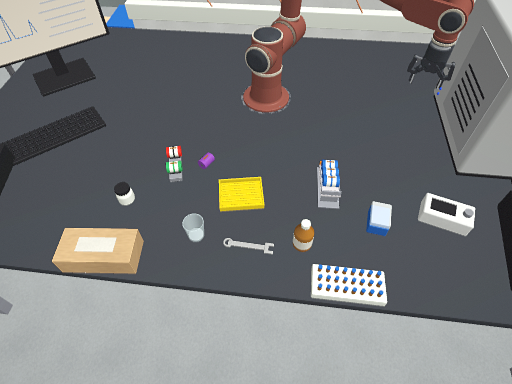

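View pics/side0.png

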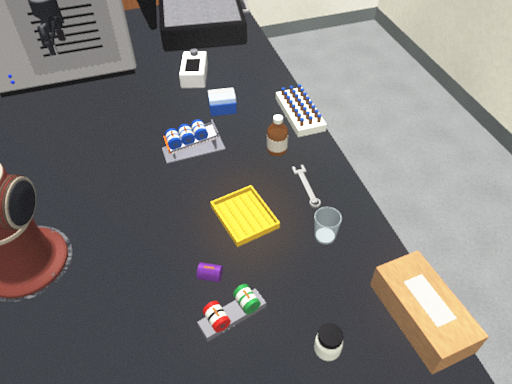

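View pics/wrist0.png

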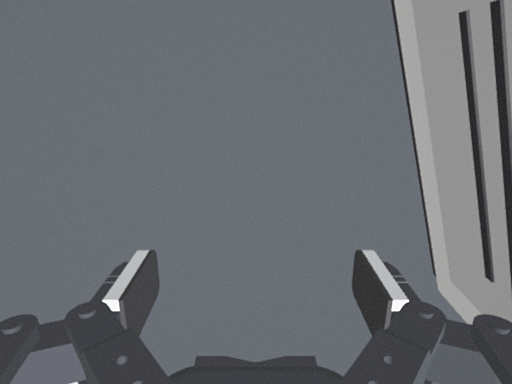

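```bash
python3 - <<'E'
import cv2,numpy as np
a=cv2.imread('pics/scene0.png');b=cv2.imread('pics/side0.png')
def c(i,x,y,w,h,s):return cv2.resize(i[y:y+h,x:x+w],(w*s,h*s),interpolation=cv2.INTER_CUBIC)
cv2.imwrite('pics/c1.png',np.hstack([c(a,155,135,65,65,6),c(a,305,145,65,65,6)]))
cv2.imwrite('pics/c2.png',np.hstack([c(b,190,250,90,90,4),c(b,150,90,90,90,4)]))
cv2.imwrite('pics/c3.png',np.hstack([c(a,210,165,65,55,6),c(b,200,180,90,82,4)[:330]]))
E
cat > h.py <<'E'
import numpy as np,cv2
from plant import *
from scipy.spatial.transform import Rotation as R
def q2R(q): return R.from_quat([q[1],q[2],q[3],q[0]]).as_matrix()
def cam(n,s=None):
    i=camera_info(n)
    if n!='wrist': return i['intrinsics'],q2R(i['rotation']),i['xyz']
    T=i['tool_from_camera'];Rt=q2R(s['tool_rot'])
    return i['intrinsics'],Rt@T[:3,:3],Rt@T[:3,3]+s['tool_pos']
def pix(n,P,s=None):
    K,Rc,t=cam(n,s);p=(np.atleast_2d(P)-t)@Rc@K.T
    return p[:,:2]/p[:,2:]
def ray(n,u,v,z,s=None):
    K,Rc,t=cam(n,s);d=Rc@np.linalg.solve(K,[u,v,1.]);return t+d*(z-t[2])/d[2]
E
```

```text
Traceback (most recent call last):
ValueError: all the input array dimensions except for the concatenation axis must match exactly, but along dimension 0, the array at index 0 has size 330 and the array at index 1 has size 328
```

View pics/c1.png

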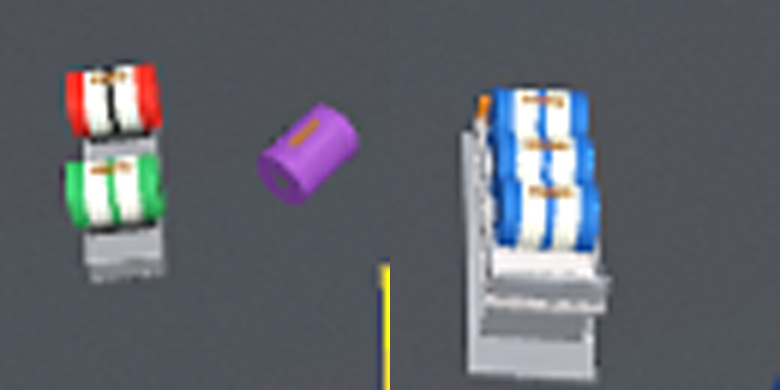

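View pics/c2.png

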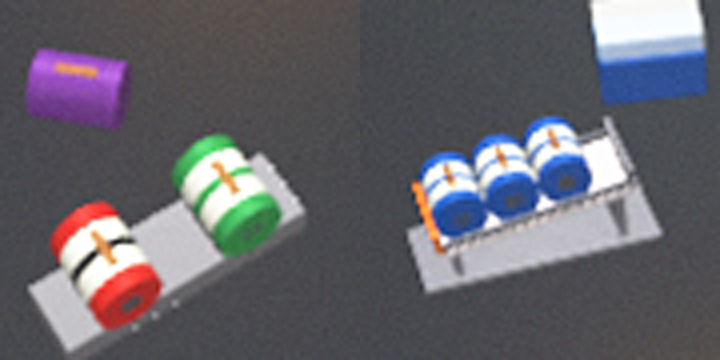

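Run:
```python
from h import *
a=cv2.imread('pics/scene0.png');b=cv2.imread('pics/side0.png')
def c(i,x,y,w,h,s):return cv2.resize(i[y:y+h,x:x+w],(w*s,h*s),interpolation=cv2.INTER_CUBIC)
cv2.imwrite('pics/c3.png',np.hstack([c(a,210,165,65,55,6),c(b,200,178,90,82,4)[:328]] if 0 else [c(a,210,165,65,55,6),cv2.copyMakeBorder(c(b,200,178,90,82,4),0,2,0,0,0)]))
for n,l in (('scene',[(317.2,166.7),(318.3,207.5),(339.5,208.3)]),('side',[(162,147.5),(167,163),(225.75,148.25)])):
    for u,v in l: print(n,'lane',ray(n,u,v,0).round(3))
for n,l in (('scene',[(170,182),(182.3,180.8)]),('side',[(207.5,338.75),(266,304)])):
    for u,v in l: print(n,'rest',ray(n,u,v,0).round(3))
# green top centers (z .062), blue
print('green',ray('scene',155+113/6,135+190/6,.045).round(3),ray('side',190+228/4,250+195/4,.045).round(3))
print('oldest',ray('scene',305+152/6,145+113/6,.06).round(3),ray('side',150+93/4,90+193/4,.06).round(3))
```

```text
scene lane [0.41  0.245 0.   ]
scene lane [0.605 0.251 0.   ]
scene lane [0.6   0.327 0.   ]
side lane [0.41  0.322 0.   ]
side lane [0.412 0.246 0.   ]
side lane [0.603 0.254 0.   ]
scene rest [ 0.55  -0.313  0.   ]
scene rest [ 0.539 -0.267  0.   ]
side rest [ 0.395 -0.349  0.   ]
side rest [ 0.549 -0.307  0.   ]
green [ 0.509 -0.3    0.045] [ 0.503 -0.305  0.045]
oldest [0.443 0.286 0.06 ] [0.448 0.284 0.06 ]
```

View pics/c3.png

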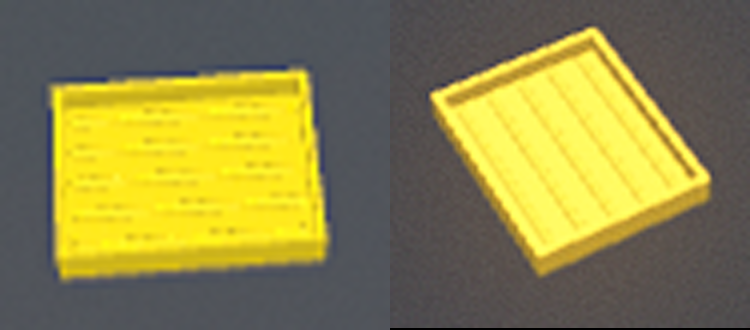

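Run:
```python
from h import *
from scipy.optimize import least_squares
def fit(pts,obs,x0):
    f=lambda p:np.concatenate([(pix(n,np.c_[np.cos(p[2])*q[:,0]-np.sin(p[2])*q[:,1]+p[0],np.sin(p[2])*q[:,0]+np.cos(p[2])*q[:,1]+p[1],q[:,2]])-o).ravel() for n,q,o in obs])
    r=least_squares(f,x0);print(r.x.round(4),np.degrees(r.x[2]).round(2),r.fun.round(1))
A=np.array
h=.022
t=A([(-.065,-.08,h),(-.065,.08,h),(.065,.08,h),(.065,-.08,h)])
fit(0,[('scene',t,A([(218.3,179.7),(260.8,177),(264.2,205),(220,208.7)])),('side',t[[1,2,3,0]][[3,0,1,2]],A([(237.5,243.5),(210.5,201.75),(251.75,185),(279.5,223.5)]))],[.55,0,0])
l=A([(-.095,-.038,0),(.095,-.038,0),(.095,.038,0)])
l2=A([(-.095,.038,0),(-.095,-.038,0),(.095,-.038,0)])
fit(0,[('scene',l,A([(317.2,166.7),(318.3,207.5),(339.5,208.3)])),('side',l2,A([(162,147.5),(167,163),(225.75,148.25)]))],[.5,.28,0])
r=A([(.08,-.024,0),(.08,.024,0)]);r2=A([(-.08,-.024,0),(.08,-.024,0)])
fit(0,[('scene',r,A([(170,182),(182.3,180.8)])),('side',r2,A([(207.5,338.75),(266,304)]))],[.47,-.3,.26])
s=state();M=q2R(s['tool_rot']);print(M.round(3))
```

```text
[ 0.5797 -0.0352  0.1996] 11.43 [-0.2 -0.7 -0.4 -0.9 -0.4 -0.9 -1.1 -1.4  0.1 -1.6  0.5 -0.2 -0.1 -0.2
  1.  -1. ]
[0.5062 0.2866 0.033 ] 1.89 [ 0.1  0.5  0.1 -0.5  0.3  0.1 -0.1  0.   0.1  0.1  0.1  0.5]
[ 0.4664 -0.3064  0.2487] 14.25 [ 0.7  0.1  1.  -0.1 -0.2  0.1  0.7  0.9]
[[ 0.285 -0.001 -0.959]
 [ 0.959 -0.001  0.285]
 [-0.002 -1.     0.   ]]
```

>>> {"method": "carry_out", "body": {
  "rows": [
    [[0,0,0.925,0.85,-0.98,0,85],[0,0,0.925,0.85,-0.98,0,85],[0,0,0.925,0.85,-0.98,0,85],[0,0,0.925,0.85,-0.98,0,85],[0,0,0.925,0.85,-0.98,0,85]]
  ]
}}

```text
time: 0.65
tool_pos: [0.3425, 0.4086, 0.3036]
tool_rot: [0.491, -0.491, -0.509, 0.509]
contact_force: [1.2, 0.4, 0.5]
gripper_width: 0.995
```

>>> {"method": "carry_out", "body": {
  "rows": [
    [[0,0,0,0.85,-0.98,-0.4,85],[0,0,0,0.85,-0.98,-0.4,85],[0,0,0,0.85,-0.98,-0.4,85],[0,0,0,0,0,0,85],[0,0,0,0,0,0,85]]
  ]
}}

```text
time: 1.15
tool_pos: [0.4359, 0.3011, 0.2589]
tool_rot: [0.492, -0.492, -0.507, 0.508]
contact_force: [-0.3, 0.5, 0.7]
gripper_width: 0.991
```

```bash
cat >> h.py <<'E'
def shot(n,f):
    s=state();im=grab_frame(n);cv2.imwrite(f'pics/{f}.png',im)
    M=q2R(s['tool_rot']);print(s['time'],s['tool_pos'].round(4),'jaw',np.degrees(np.arctan2(M[1,0],M[0,0])).round(2),'down',M[:,1].round(3),s['gripper_width'],s['contact_force'].round(1));return s,im
E
python3 - <<'E'
from h import *
shot('wrist','w1')
E
```

```text
1.15 [0.4359 0.3011 0.2589] jaw 91.81 down [-0.002 -0.    -1.   ] 0.991023141081273 [-0.3  0.5  0.7]
```

View pics/w1.png

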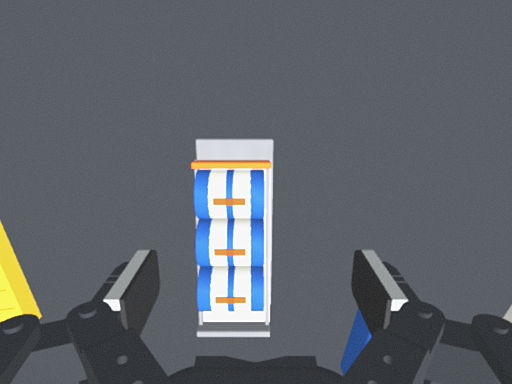

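```bash
cat >> h.py <<'E'
def cyl(c,yaw,L=.056,r=.021):
    t=np.linspace(0,2*np.pi,24,endpoint=False);a=np.array([-np.sin(yaw),np.cos(yaw),0]);b=np.array([np.cos(yaw),np.sin(yaw),0])
    return np.array([np.array(c)+a*e+r*(np.cos(k)*b+np.sin(k)*np.array([0,0,1])) for e in(-L/2,L/2) for k in t])
def draw(im,n,P,s,col=(0,255,255)):
    for u,v in pix(n,P,s): cv2.circle(im,(int(round(u*4)),int(round(v*4))),3,col,-1,shift=2) if 0 else cv2.circle(im,(int(round(u)),int(round(v))),1,col,-1)
E
python3 - <<'E'
from h import *
s=state();im=cv2.imread('pics/w1.png')
yaw=.033
def loc(x,y,z,c=(.5062,.2866)):return np.array([c[0]+np.cos(yaw)*x-np.sin(yaw)*y,c[1]+np.sin(yaw)*x+np.cos(yaw)*y,z])
for sl in(-.054,-.012,.030):
    c=loc(sl*.99-.0029,0,.0465+sl*.1395+.0208);p=pix('wrist',cyl(c,yaw),s);print(c.round(4),p.min(0),p.max(0));draw(im,'wrist',cyl(c,yaw),s)
B=[loc(x,y,0) for x in(-.095,.095) for y in(-.038,.038)];print(pix('wrist',B,s))
draw(im,'wrist',B,s,(0,0,255))
cv2.imwrite('pics/w1d.png',cv2.resize(im[120:350,160:310],None,fx=3,fy=2.6))
cv2.imwrite('pics/w1d.png',cv2.resize(im[125:345,160:310],None,fx=2.7,fy=2.7,interpolation=cv2.INTER_CUBIC))
E
```

```text
[0.4499 0.2847 0.0598] [194.90225651 169.15887634] [266.25361254 218.77142789]
[0.4914 0.2861 0.0656] [196.41528295 217.41374105] [265.89160781 266.4007254 ]
[0.533  0.2875 0.0715] [197.85082399 262.56172845] [265.5481416  311.78384891]
[[196.865045   137.10408942]
 [274.28529162 137.21046791]
 [205.3686745  301.48265617]
 [271.20604267 301.56849675]]
```

View pics/w1d.png

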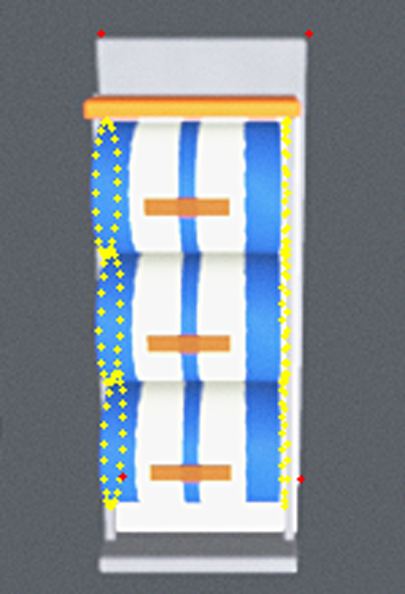

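>>> {"method": "carry_out", "body": {
  "rows": [
    [[0,0,0,0.35,-0.43,-0.5,85],[0,0,0,0,0,-0.6,85],[0,0,0,0,0,-0.6,85],[0,0,0,0,0,-0.4,85],[0,0,0,0,0,0,85]]
  ]
}}

```text
time: 1.7
tool_pos: [0.4478, 0.2852, 0.1733]
tool_rot: [0.492, -0.49, -0.507, 0.51]
contact_force: [-0.0, 0.6, -0.3]
gripper_width: 0.996
```

>>> {"method": "carry_out", "body": {
  "rows": [
    [[0,0,0,0.05,-0.03,-0.4,85],[0,0,0,0,0,-0.4,85],[0,0,0,0,0,-0.25,85],[0,0,0,0,0,-0.18,85],[0,0,0,0,0,0,85]]
  ]
}}

```text
time: 2.2
tool_pos: [0.4514, 0.2837, 0.1261]
tool_rot: [0.491, -0.491, -0.508, 0.509]
contact_force: [0.4, -0.2, 0.3]
gripper_width: 0.993
```

Run:
```python
from h import *
shot('wrist','w2');cv2.imwrite('pics/s2.png',cv2.resize(grab_frame('side')[80:180,120:260],None,fx=5,fy=5,interpolation=cv2.INTER_CUBIC))
```

```text
2.2 [0.4514 0.2837 0.1261] jaw 91.98 down [-0.001 -0.    -1.   ] 0.9931083921469526 [ 0.4 -0.2  0.3]
```

View pics/w2.png

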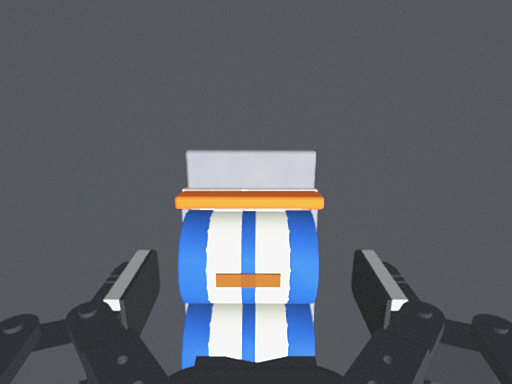

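View pics/s2.png

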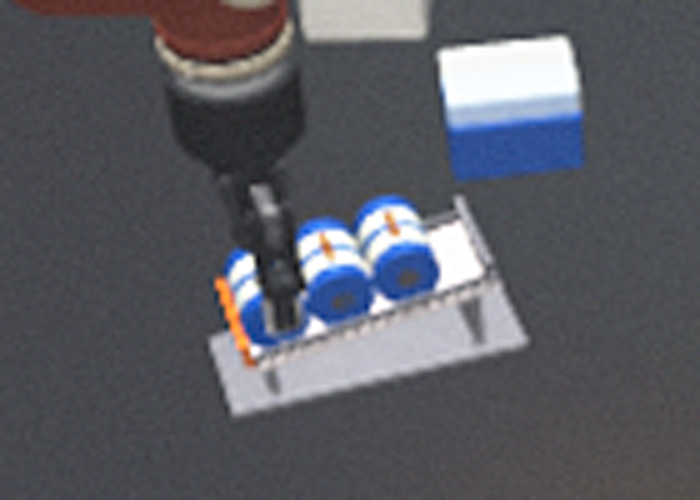

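>>> {"method": "carry_out", "body": {
  "rows": [
    [[0,0,0,-0.02,-0.025,-0.04,75],[0,0,0,0,0,0,65],[0,0,0,0,0,0,60],[0,0,0,0,0,0,50],[0,0,0,0,0,0,50]]
  ]
}}

```text
time: 2.8
tool_pos: [0.4514, 0.2827, 0.1257]
tool_rot: [-0.491, 0.492, 0.509, -0.508]
contact_force: [0.4, -1.0, 3.9]
gripper_width: 0.641
```

>>> {"method": "carry_out", "body": {
  "rows": [
    [[0,0,0,0,0,0,50],[0,0,0,0,0,0,50],[0,0,0,0,0,0,50]]
  ]
}}

```text
time: 3.1
tool_pos: [0.4514, 0.2827, 0.1257]
tool_rot: [-0.491, 0.492, 0.509, -0.508]
contact_force: [-0.7, -1.3, 5.0]
gripper_width: 0.645
```

>>> {"method": "carry_out", "body": {
  "rows": [
    [[0,0,0,0,0,0.2,50],[0,0,0,0,0,0.4,50],[0,0,0,0,0,0.6,50],[0,0,0,0,0,0.8,50],[0,0,0,0,0,0.5,50]]
  ]
}}

```text
time: 3.6
tool_pos: [0.451, 0.2827, 0.2266]
tool_rot: [-0.491, 0.491, 0.509, -0.508]
contact_force: [0.5, -0.0, -2.2]
gripper_width: 0.642
```

Run:
```python
from h import *
shot('wrist','w3');cv2.imwrite('pics/s3.png',cv2.resize(grab_frame('side')[60:180,120:260],None,fx=4,fy=4,interpolation=cv2.INTER_CUBIC))
```

```text
3.6 [0.451  0.2827 0.2266] jaw 91.96 down [ 0.001  0.001 -1.   ] 0.6422125593274626 [ 0.5 -0.  -2.2]
```

View pics/w3.png

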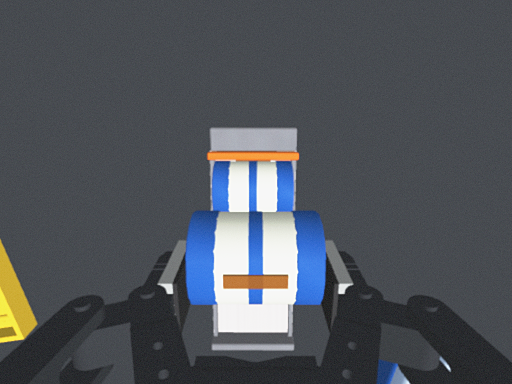

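View pics/s3.png

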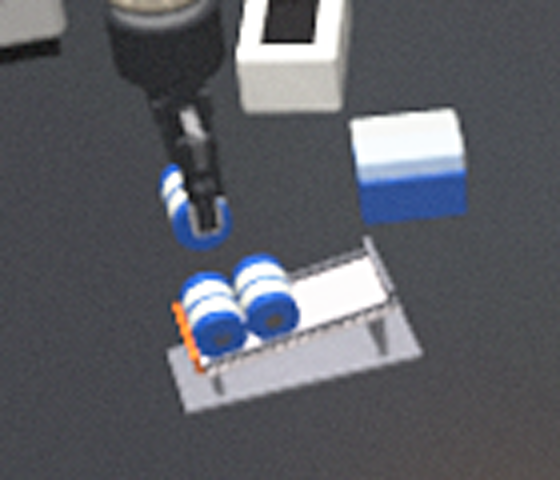

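>>> {"method": "carry_out", "body": {
  "rows": [
    [[0,0,0.3,0.3,-0.6,0.2,50],[0,0,0.5,0.5,-0.9,0.2,50],[0,0,0.5,0.5,-0.95,0.2,50],[0,0,0.5,0.5,-0.95,0,50],[0,0,0.5,0.5,-0.95,0,50]]
  ]
}}

```text
time: 4.2
tool_pos: [0.5427, 0.1071, 0.247]
tool_rot: [0.449, -0.448, -0.546, 0.547]
contact_force: [0.4, 0.2, -2.5]
gripper_width: 0.644
```

>>> {"method": "carry_out", "body": {
  "rows": [
    [[0,0,0,0.5,-0.95,0,50],[0,0,0,0.5,-0.9,0,50],[0,0,0,0.5,-0.9,0,50],[0,0,0,0.4,-0.7,0,50],[0,0,0,0,0,0,50]]
  ]
}}

```text
time: 4.7
tool_pos: [0.6193, -0.0328, 0.2463]
tool_rot: [0.451, -0.45, -0.544, 0.546]
contact_force: [-0.6, 0.2, -2.1]
gripper_width: 0.644
```

Run:
```python
from h import *
s,im=shot('wrist','w4')
c=(.5797,-.0352);yaw=.1996
P=[(c[0]+np.cos(yaw)*x-np.sin(yaw)*y,c[1]+np.sin(yaw)*x+np.cos(yaw)*y,.022) for x in(-.065,.065) for y in(-.08,.08)]
print(pix('wrist',P,s).round(1));draw(im,'wrist',P,s,(0,0,255));cv2.imwrite('pics/w4d.png',im)
```

```text
4.7 [ 0.6193 -0.0328  0.2463] jaw 100.91 down [-0.003 -0.    -1.   ] 0.6436155343376412 [-0.6  0.2 -2.1]
[[160.5  47.5]
 [358.   45.7]
 [173.6 198.7]
 [346.1 197.4]]
```

View pics/w4d.png

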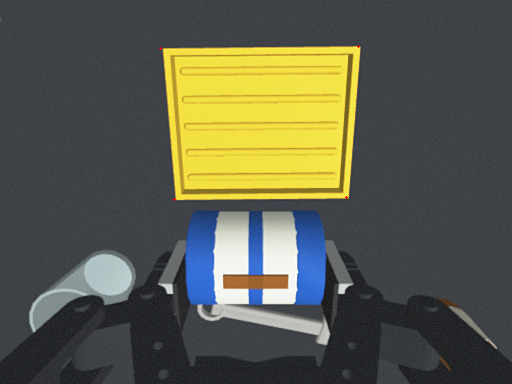

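Run:
```python
from h import *
from scipy.optimize import least_squares
s=state();M=q2R(s['tool_rot']);K=camera_info('wrist')['intrinsics'];yaw=np.arctan2(M[1,0],M[0,0])-np.pi/2
def f(p):
    q=pix('wrist',cyl(M@np.array([p[0],p[1],p[2]])+s['tool_pos'],yaw),s);return np.r_[q.min(0),q.max(0)]-[187,211,325,304.5]
r=least_squares(f,[0,.066,0]);print(r.x.round(4),r.fun.round(1))
tray=np.array([.5797,-.0352])
for x in(-.036,-.012,.012):
    print(x,(tray+.012*0+x*np.array([np.cos(.1996),np.sin(.1996)])).round(4))
```

```text
[ 0.0018  0.0697 -0.0005] [-0.4  0.6  0.4 -0.6]
-0.036 [ 0.5444 -0.0423]
-0.012 [ 0.5679 -0.0376]
0.012 [ 0.5915 -0.0328]
```

>>> {"method": "carry_out", "body": {
  "rows": [
    [[0,0,0.12,-0.65,-0.05,0,50],[0,0,0,-0.63,-0.05,-0.5,50],[0,0,0,0,0,-0.9,50],[0,0,0,0,0,-0.9,50],[0,0,0,0,0,-0.5,50]]
  ]
}}

```text
time: 5.25
tool_pos: [0.5643, -0.0317, 0.1321]
tool_rot: [0.449, -0.444, -0.547, 0.549]
contact_force: [0.3, 0.0, -1.9]
gripper_width: 0.642
```

>>> {"method": "carry_out", "body": {
  "rows": [
    [[0,0,0,0,0,-0.2,50],[0,0,0,0,0,0,50]]
  ]
}}

```text
time: 5.45
tool_pos: [0.5662, -0.0324, 0.1268]
tool_rot: [0.448, -0.445, -0.548, 0.549]
contact_force: [0.0, -0.6, -2.2]
gripper_width: 0.644
```

>>> {"method": "carry_out", "body": {
  "rows": [
    [[0,0,0,0.045,-0.09,-0.25,50],[0,0,0,0,0,-0.22,50],[0,0,0,0,0,-0.12,50],[0,0,0,0,0,0,50]]
  ]
}}

```text
time: 5.85
tool_pos: [0.5691, -0.037, 0.1045]
tool_rot: [0.447, -0.446, -0.548, 0.548]
contact_force: [0.9, 0.2, -1.9]
gripper_width: 0.647
```

Run:
```python
from h import *
s,im=shot('wrist','w5')
yaw=.1996;c=(.5797,-.0345)
P=[(c[0]+np.cos(yaw)*x-np.sin(yaw)*y,c[1]+np.sin(yaw)*x+np.cos(yaw)*y,.022) for x in(-.065,.065) for y in(-.08,.08)]
draw(im,'wrist',P,s,(0,0,255));cv2.imwrite('pics/w5d.png',im)
```

```text
5.85 [ 0.5691 -0.037   0.1045] jaw 101.62 down [-0.001  0.    -1.   ] 0.6472217604339288 [ 0.9  0.2 -1.9]
```

View pics/w5d.png

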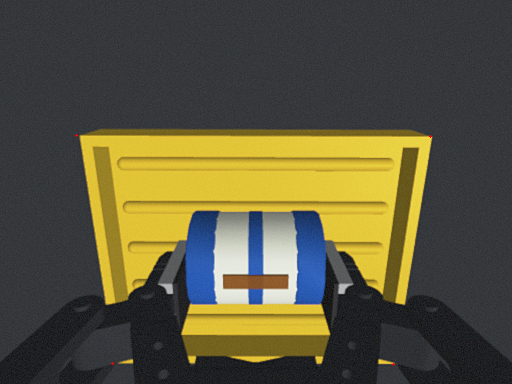

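>>> {"method": "carry_out", "body": {
  "rows": [
    [[0,0,0,-0.02,0,-0.1,50],[0,0,0,0,0,-0.08,50],[0,0,0,0,0,0,50]]
  ]
}}

```text
time: 6.2
tool_pos: [0.5684, -0.037, 0.0976]
tool_rot: [0.447, -0.446, -0.548, 0.548]
contact_force: [-0.2, -0.2, -1.7]
gripper_width: 0.64
```

>>> {"method": "carry_out", "body": {
  "rows": [
    [[0,0,0,0,0,-0.04,50],[0,0,0,0,0,0,50]]
  ]
}}

```text
time: 6.4
tool_pos: [0.5687, -0.037, 0.0964]
tool_rot: [0.447, -0.447, -0.548, 0.548]
contact_force: [0.2, -0.8, -2.3]
gripper_width: 0.646
```

>>> {"method": "carry_out", "body": {
  "rows": [
    [[0,0,0,0,0,-0.03,50],[0,0,0,0,0,0,50]]
  ]
}}

```text
time: 6.6
tool_pos: [0.5687, -0.037, 0.0952]
tool_rot: [0.447, -0.447, -0.548, 0.548]
contact_force: [0.6, 0.4, -1.7]
gripper_width: 0.643
```

>>> {"method": "carry_out", "body": {
  "rows": [
    [[0,0,0,0,0,-0.03,50],[0,0,0,0,0,0,50]]
  ]
}}

```text
time: 6.8
tool_pos: [0.5686, -0.037, 0.0939]
tool_rot: [0.447, -0.447, -0.548, 0.548]
contact_force: [0.2, -0.1, -2.6]
gripper_width: 0.644
```

>>> {"method": "carry_out", "body": {
  "rows": [
    [[0,0,0,0,0,-0.03,50],[0,0,0,0,0,0,50]]
  ]
}}

```text
time: 7.0
tool_pos: [0.5688, -0.0371, 0.0929]
tool_rot: [-0.447, 0.447, 0.548, -0.548]
contact_force: [0.9, 0.2, -0.9]
gripper_width: 0.646
```

>>> {"method": "carry_out", "body": {
  "rows": [
    [[0,0,0,0,0,-0.03,50],[0,0,0,0,0,0,50]]
  ]
}}

```text
time: 7.2
tool_pos: [0.5694, -0.0371, 0.0925]
tool_rot: [-0.446, 0.447, 0.548, -0.548]
contact_force: [-0.5, -0.1, 2.5]
gripper_width: 0.647
```

>>> {"method": "carry_out", "body": {
  "rows": [
    [[0,0,0,0,0,0,60],[0,0,0,0,0,0,65],[0,0,0,0,0,0,75],[0,0,0,0,0,0,80],[0,0,0,0,0,0,80]]
  ]
}}

```text
time: 7.7
tool_pos: [0.5686, -0.037, 0.0916]
tool_rot: [0.447, -0.447, -0.548, 0.548]
contact_force: [0.6, 0.3, -0.1]
gripper_width: 0.937
```

>>> {"method": "carry_out", "body": {
  "rows": [
    [[0,0,0,0,0,0.2,80],[0,0,0,0,0,0.4,80],[0,0,0,0,0,0.8,85],[0,0,0,0,0,1,85],[0,0,0,0,0,1,85]]
  ]
}}

```text
time: 8.2
tool_pos: [0.5686, -0.037, 0.2305]
tool_rot: [-0.446, 0.447, 0.548, -0.548]
contact_force: [1.4, 0.1, -0.6]
gripper_width: 0.996
```

Run:
```python
from h import *
shot('wrist','w6')
```

```text
8.2 [ 0.5686 -0.037   0.2305] jaw 101.64 down [ 0.001 -0.    -1.   ] 0.996345948013403 [ 1.4  0.1 -0.6]
```

View pics/w6.png

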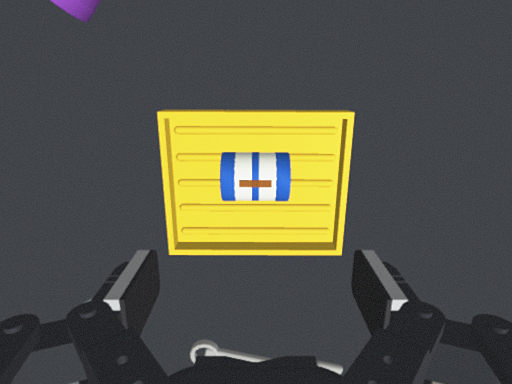

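Run:
```python
from h import *
s=state();yaw=.1996;c=np.array([.5797,-.0345])
for x in(-.012,0):
    q=pix('wrist',cyl([*(c+x*np.array([np.cos(yaw),np.sin(yaw)])),.026],yaw),s);print(x,q.min(0),q.max(0))
# green
for yaw in(.2487,):
    g=np.array([.4664,-.3064])+.04*np.array([np.cos(yaw),np.sin(yaw)]);print(g)
```

```text
-0.012 [221.93309095 141.64094187] [291.56506686 190.59187157]
0 [222.33040216 155.25428745] [290.99095429 203.46475322]
[ 0.50516933 -0.29655423]
```

Run:
```python
from h import *
s=state();yaw=.1996;c=np.array([.5797,-.0345])
L=lambda x,y,z:[c[0]+np.cos(yaw)*x-np.sin(yaw)*y,c[1]+np.sin(yaw)*x+np.cos(yaw)*y,z]
print(pix('wrist',[L(x,y,.022) for x in(-.065,.065) for y in(-.08,.08)],s).round(1))
print(pix('wrist',[L(x,0,.007) for x in(-.048,-.024,0,.024,.048)],s).round(1))
s,im=s,grab_frame('side');cv2.imwrite('pics/s6.png',cv2.resize(im[175:260,195:295],None,fx=6,fy=6,interpolation=cv2.INTER_CUBIC))
im=cv2.imread('pics/w6.png');cv2.imwrite('pics/w6c.png',cv2.resize(im[105:260,150:360],None,fx=3.5,fy=3.5,interpolation=cv2.INTER_CUBIC))
```

```text
[[160.6 102.4]
 [353.9 103.4]
 [172.2 243. ]
 [340.5 244.2]]
[[257.  121.4]
 [256.9 148.1]
 [256.7 173.5]
 [256.5 197.7]
 [256.4 220.7]]
```

View pics/s6.png

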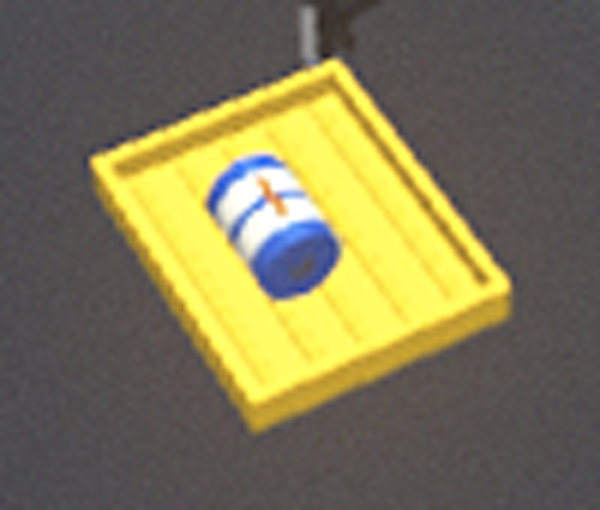

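View pics/w6c.png

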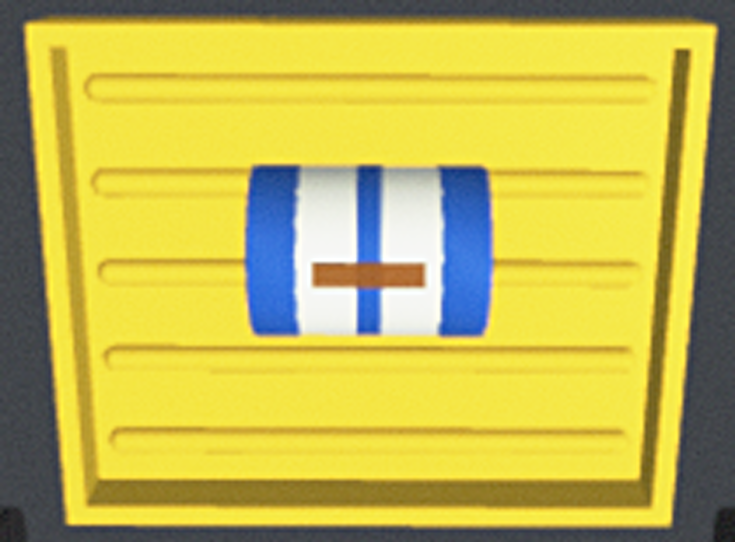

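>>> {"method": "carry_out", "body": {
  "rows": [
    [[0,0,0.3,-0.2,-0.9,0.1,85],[0,0,0.3,-0.2,-0.95,0,85],[0,0,0,-0.2,-0.95,0,85],[0,0,0,-0.2,-0.95,0,85],[0,0,0,-0.2,-0.95,0,85]]
  ]
}}

```text
time: 8.8
tool_pos: [0.5283, -0.2264, 0.2328]
tool_rot: [-0.435, 0.436, 0.557, -0.557]
contact_force: [-0.4, 0.7, 0.7]
gripper_width: 0.999
```

>>> {"method": "carry_out", "body": {
  "rows": [
    [[0,0,0,-0.2,-0.9,0,85],[0,0,0,-0.2,-0.8,0,85],[0,0,0,0,0,0,85],[0,0,0,0,0,0,85]]
  ]
}}

```text
time: 9.2
tool_pos: [0.5125, -0.2934, 0.2323]
tool_rot: [-0.435, 0.436, 0.557, -0.557]
contact_force: [0.0, 0.2, 0.3]
gripper_width: 0.996
```

Run:
```python
from h import *
s,im=shot('wrist','w7');print(s['joint_vel'].round(3))
yaw=.2487;c=np.array([.4664,-.3064])
L=lambda x,y,z:[c[0]+np.cos(yaw)*x-np.sin(yaw)*y,c[1]+np.sin(yaw)*x+np.cos(yaw)*y,z]
draw(im,'wrist',[L(x,y,.02) for x in(-.08,.08) for y in(-.024,.024)],s,(0,0,255))
draw(im,'wrist',cyl(L(.04,0,.041),yaw),s)
cv2.imwrite('pics/w7d.png',im)
```

```text
9.2 [ 0.5125 -0.2934  0.2323] jaw 103.95 down [ 0.001  0.    -1.   ] 0.9964113429918772 [0.  0.2 0.3]
[ 0.03  -0.004  0.014  0.    -0.002 -0.   ]
```

View pics/w7d.png

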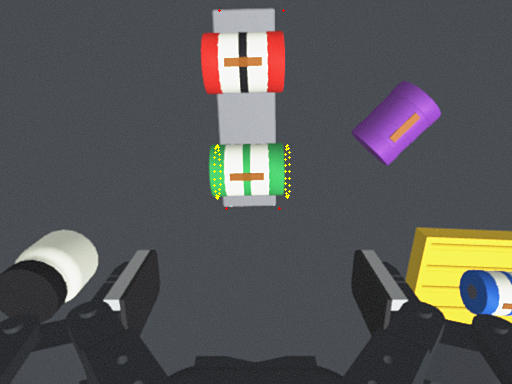

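Run:
```python
from h import *
from scipy.optimize import least_squares
s=state();im=cv2.imread('pics/w7.png')
h=cv2.cvtColor(im,cv2.COLOR_BGR2HSV);m=cv2.inRange(h,(45,120,50),(85,255,255));ys,xs=np.nonzero(m);print(xs.min(),xs.max(),ys.min(),ys.max())
def ends():
    n,l,st,ce=cv2.connectedComponentsWithStats(m)
    return [(st[i].tolist(),ce[i].round(1)) for i in range(1,n) if st[i][4]>60]
print(ends())
def f(p):
    q=pix('wrist',cyl([p[0],p[1],.041],.2487),s);return np.r_[q.min(0),q.max(0)]-[xs.min(),ys.min(),xs.max()+1,ys.max()+1]
r=least_squares(f,[.505,-.298]);print(r.x.round(4),r.fun.round(1))
cv2.imwrite('pics/w7c.png',cv2.resize(im[0:220,180:320],None,fx=2.7,fy=2.7))
```

```text
209 284 143 196
[([268, 143, 17, 52, 753], array([276.4, 168.8])), ([209, 145, 17, 52, 744], array([216.6, 170.4])), ([243, 144, 7, 29, 195], array([246.1, 158. ])), ([244, 181, 7, 14, 89], array([246.8, 187.6]))]
[ 0.5051 -0.2993] [ 0.1  0.6 -0.1 -0.7]
```

View pics/w7c.png

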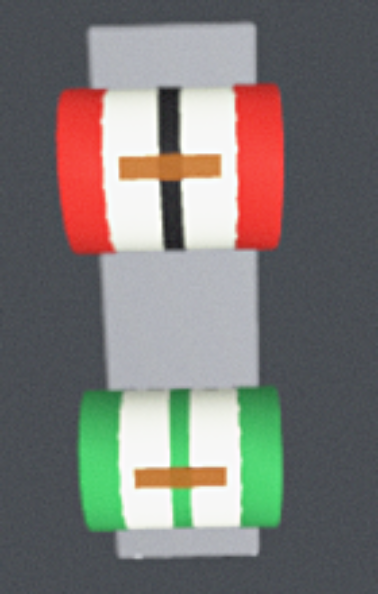

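>>> {"method": "carry_out", "body": {
  "rows": [
    [[0,0,0.37,-0.18,-0.15,-0.4,85],[0,0,0,0,0,-0.7,85],[0,0,0,0,0,-0.7,85],[0,0,0,0,0,-0.4,85],[0,0,0,0,0,0,85]]
  ]
}}

```text
time: 9.75
tool_pos: [0.5044, -0.2969, 0.1408]
tool_rot: [-0.43, 0.425, 0.563, -0.563]
contact_force: [-0.1, -0.2, -0.1]
gripper_width: 0.993
```

Run:
```python
from h import *
from scipy.optimize import least_squares
s,im=shot('wrist','w8')
h=cv2.cvtColor(im,cv2.COLOR_BGR2HSV);m=cv2.inRange(h,(45,120,50),(85,255,255));ys,xs=np.nonzero(m)
n,l,st,ce=cv2.connectedComponentsWithStats(m)
print([(st[i].tolist(),ce[i].round(1)) for i in range(1,n) if st[i][4]>60])
def f(p):
    q=pix('wrist',cyl([p[0],p[1],.041],np.radians(15.4)),s);return np.r_[q.min(0),q.max(0)]-[xs.min(),ys.min(),xs.max()+1,ys.max()+1]
r=least_squares(f,[.505,-.298]);print(r.x.round(4),r.fun.round(1))
```

```text
9.75 [ 0.5044 -0.2969  0.1408] jaw 105.6 down [-0.005  0.004 -1.   ] 0.9926966959842161 [-0.1 -0.2 -0.1]
[([188, 189, 27, 77, 1664], array([199.8, 227.6])), ([276, 189, 26, 78, 1691], array([289. , 227.9])), ([239, 190, 11, 49, 510], array([244.3, 214.7])), ([240, 251, 10, 15, 150], array([244.5, 258. ]))]
[ 0.5045 -0.3002] [-0.4  0.3  0.4 -0.2]
```

View pics/w8.png

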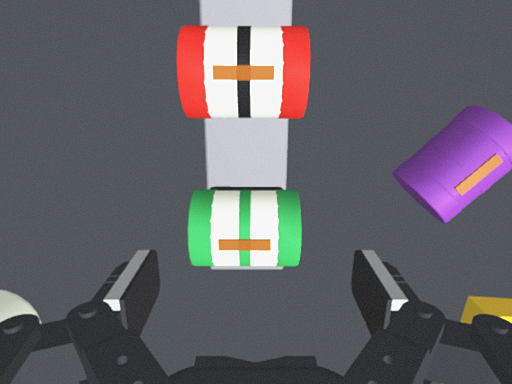

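>>> {"method": "carry_out", "body": {
  "rows": [
    [[0,0,0,0,-0.09,-0.4,85],[0,0,0,0,0,-0.3,85],[0,0,0,0,0,-0.15,85],[0,0,0,0,0,0,85],[0,0,0,0,0,0,75]]
  ]
}}

```text
time: 10.3
tool_pos: [0.5055, -0.3027, 0.1097]
tool_rot: [-0.428, 0.428, 0.563, -0.563]
contact_force: [-0.0, 0.1, 0.4]
gripper_width: 0.88
```

Run:
```python
from h import *
s,im=shot('wrist','w9')
```

```text
10.3 [ 0.5055 -0.3027  0.1097] jaw 105.51 down [-0.  0. -1.] 0.8801809328348276 [-0.   0.1  0.4]
```

View pics/w9.png

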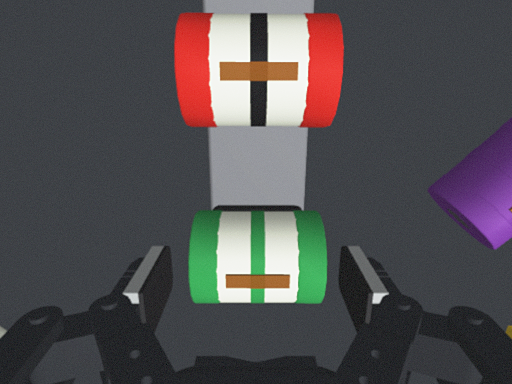

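>>> {"method": "carry_out", "body": {
  "rows": [
    [[0,0,0,0,0.04,-0.05,75],[0,0,0,0,0,0,65],[0,0,0,0,0,0,60],[0,0,0,0,0,0,50],[0,0,0,0,0,0,50]]
  ]
}}

```text
time: 10.85
tool_pos: [0.5058, -0.3013, 0.1084]
tool_rot: [-0.428, 0.428, 0.563, -0.563]
contact_force: [-1.2, 0.0, 3.4]
gripper_width: 0.64
```

>>> {"method": "carry_out", "body": {
  "rows": [
    [[0,0,0,0,0,0,50],[0,0,0,0,0,0,50],[0,0,0,0,0,0,50]]
  ]
}}

```text
time: 11.15
tool_pos: [0.5058, -0.3013, 0.1083]
tool_rot: [-0.428, 0.428, 0.563, -0.563]
contact_force: [-2.1, 0.6, 5.7]
gripper_width: 0.646
```

>>> {"method": "carry_out", "body": {
  "rows": [
    [[0,0,0,0,0,0.2,50],[0,0,0,0,0,0.4,50],[0,0,0,0,0,0.8,50],[0,0,0,0,0,1,50],[0,0,0,0,0,0.8,50]]
  ]
}}

```text
time: 11.65
tool_pos: [0.5056, -0.3011, 0.2386]
tool_rot: [0.427, -0.429, -0.563, 0.563]
contact_force: [0.8, -0.7, -0.2]
gripper_width: 0.642
```

>>> {"method": "carry_out", "body": {
  "rows": [
    [[0,0,-0.85,0.1,0.6,0.2,50],[0,0,-0.85,0.15,0.95,0,50],[0,0,-0.85,0.15,0.95,0,50],[0,0,-0.85,0.15,0.95,0,50],[0,0,0,0.15,0.95,0,50]]
  ]
}}

```text
time: 12.15
tool_pos: [0.5334, -0.1236, 0.2446]
tool_rot: [-0.492, 0.492, 0.508, -0.508]
contact_force: [-0.2, -0.4, -1.0]
gripper_width: 0.644
```

>>> {"method": "carry_out", "body": {
  "rows": [
    [[0,0,0,0.15,0.95,0,50],[0,0,0,0.15,0.95,0,50],[0,0,0,0.15,0.95,0,50],[0,0,0,0.15,0.95,0,50],[0,0,0,0.15,0.95,0,50]]
  ]
}}

```text
time: 12.65
tool_pos: [0.5634, 0.0666, 0.2446]
tool_rot: [-0.491, 0.492, 0.508, -0.508]
contact_force: [-0.2, -0.4, -0.4]
gripper_width: 0.645
```

>>> {"method": "carry_out", "body": {
  "rows": [
    [[0,0,0,0.15,0.95,0,50],[0,0,0,0.15,0.95,0,50],[0,0,0,0.15,0.95,0,50],[0,0,0,0.15,0.95,0,50],[0,0,0,0.15,0.6,0,50]]
  ]
}}

```text
time: 13.15
tool_pos: [0.5932, 0.2435, 0.2445]
tool_rot: [-0.491, 0.491, 0.509, -0.508]
contact_force: [0.3, -0.6, -2.1]
gripper_width: 0.644
```

>>> {"method": "carry_out", "body": {
  "rows": [
    [[0,0,0,0,0,0,50]]
  ]
}}

```text
time: 13.25
tool_pos: [0.5935, 0.2438, 0.2444]
tool_rot: [-0.491, 0.491, 0.51, -0.509]
contact_force: [0.1, -0.7, -1.1]
gripper_width: 0.641
```

>>> {"method": "carry_out", "body": {
  "rows": [
    [[0,0,0,0.2,0.6,0,50],[0,0,0,0,0.45,0,50],[0,0,0,0,0,0,50]]
  ]
}}

```text
time: 13.55
tool_pos: [0.6012, 0.2842, 0.244]
tool_rot: [-0.491, 0.491, 0.509, -0.509]
contact_force: [-0.4, 0.3, -0.3]
gripper_width: 0.641
```

Run:
```python
from h import *
s,im=shot('wrist','w10')
yaw=.033
def loc(x,y,z,c=(.5062,.2860)):return np.array([c[0]+np.cos(yaw)*x-np.sin(yaw)*y,c[1]+np.sin(yaw)*x+np.cos(yaw)*y,z])
for sl in(-.054,-.012):
    c=loc(sl*.99-.0029,0,.0465+sl*.1395+.0208);draw(im,'wrist',cyl(c,yaw),s)
draw(im,'wrist',[loc(x,y,0) for x in(-.095,.095) for y in(-.038,.038)],s,(0,0,255))
cv2.imwrite('pics/w10d.png',im)
```

```text
13.55 [0.6012 0.2842 0.244 ] jaw 92.01 down [-0.  0. -1.] 0.6413566096249438 [-0.4  0.3 -0.3]
```

View pics/w10d.png

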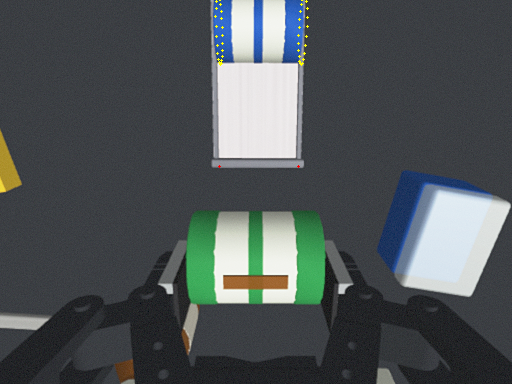

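Run:
```python
from h import *
s=state();yaw=.033
def loc(x,y,z,c=(.5062,.2860)):return np.array([c[0]+np.cos(yaw)*x-np.sin(yaw)*y,c[1]+np.sin(yaw)*x+np.cos(yaw)*y,z])
print(pix('wrist',[loc(.073,y,.064) for y in(-.033,.033)],s),pix('wrist',[loc(.012,y,.048+.007) for y in(-.033,.033)],s))
print(pix('wrist',[loc(.079,y,.057+.018) for y in(-.038,.038)],s))
M=q2R(s['tool_rot'])
print(pix('wrist',[s['tool_pos']+M@[0.0,.0673,0]],s))
im=cv2.imread('pics/w10.png');cv2.imwrite('pics/w10c.png',cv2.resize(im[0:175,190:330],None,fx=3.4,fy=3.4,interpolation=cv2.INTER_CUBIC))
```

```text
[[217.65556979 157.94269691]
 [304.67990785 158.1719277 ]] [[216.32803439  73.18808975]
 [306.93769615  73.4191246 ]]
[[209.47804699 169.24919455]
 [313.20631833 169.52359421]]
[[251.77119698 258.60032543]]
```

View pics/w10c.png

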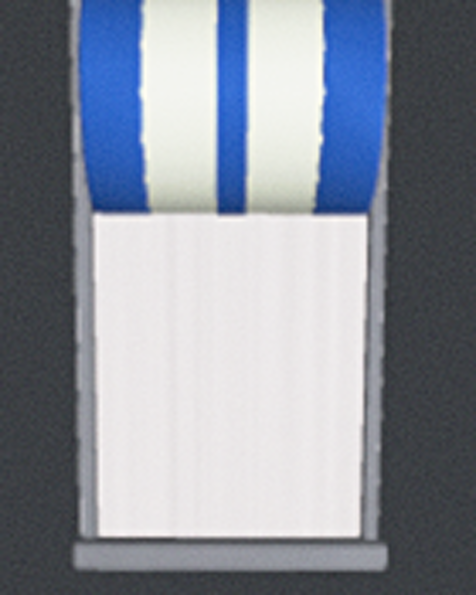

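>>> {"method": "carry_out", "body": {
  "rows": [
    [[0,0,0,-0.5,0,0,50],[0,0,0,-0.6,0,-0.3,50],[0,0,0,-0.3,0,-0.7,50],[0,0,0,0,0,-0.7,50],[0,0,0,0,0,0,50]]
  ]
}}

```text
time: 14.1
tool_pos: [0.5424, 0.281, 0.171]
tool_rot: [0.493, -0.49, -0.505, 0.511]
contact_force: [-0.6, -0.3, -1.5]
gripper_width: 0.647
```

>>> {"method": "carry_out", "body": {
  "rows": [
    [[0,0,0,0,0,0,50]]
  ]
}}

```text
time: 14.2
tool_pos: [0.5454, 0.2822, 0.1758]
tool_rot: [0.492, -0.492, -0.508, 0.508]
contact_force: [-0.4, -0.3, -0.6]
gripper_width: 0.648
```

Run:
```python
from h import *
s,im=shot('wrist','w11');im=grab_frame('side');cv2.imwrite('pics/s11.png',cv2.resize(im[70:180,120:260],None,fx=5,fy=5,interpolation=cv2.INTER_CUBIC))
```

```text
14.2 [0.5454 0.2822 0.1758] jaw 91.87 down [-0.001 -0.001 -1.   ] 0.6480802881551608 [-0.4 -0.3 -0.6]
```

View pics/w11.png

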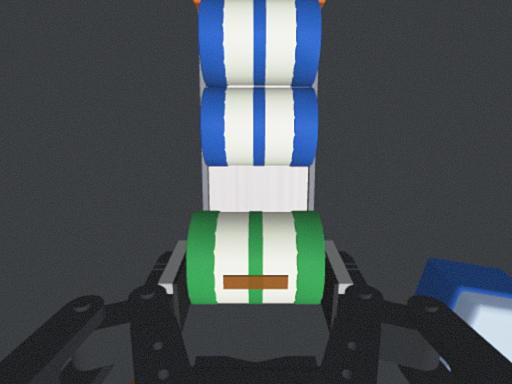

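View pics/s11.png

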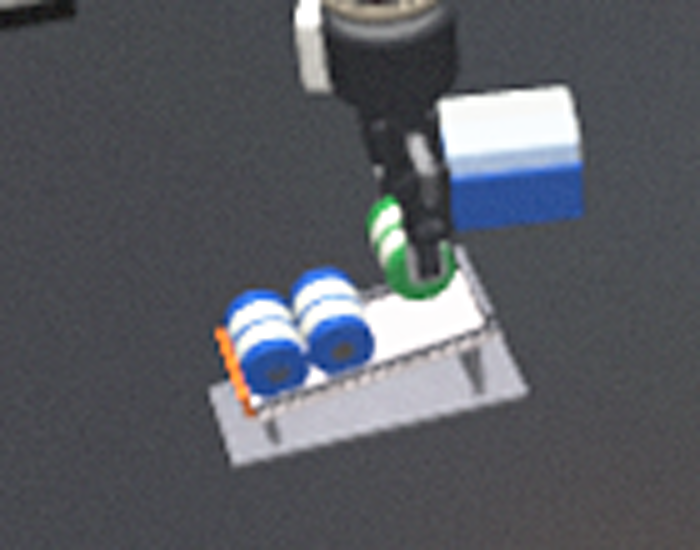

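>>> {"method": "carry_out", "body": {
  "rows": [
    [[0,0,0,0,0.04,-0.2,50],[0,0,0,0,0,-0.25,50],[0,0,0,0,0,-0.15,50],[0,0,0,0,0,0,50],[0,0,0,0,0,0,50]]
  ]
}}

```text
time: 14.8
tool_pos: [0.5453, 0.2845, 0.1512]
tool_rot: [0.492, -0.491, -0.508, 0.509]
contact_force: [-0.0, 0.6, -1.4]
gripper_width: 0.641
```

Run:
```python
from h import *
s,im=shot('wrist','w12');im=grab_frame('side');cv2.imwrite('pics/s12.png',cv2.resize(im[70:180,120:260],None,fx=5,fy=5,interpolation=cv2.INTER_CUBIC))
```

```text
14.8 [0.5453 0.2845 0.1512] jaw 91.92 down [-0.001 -0.    -1.   ] 0.6414298555640453 [-0.   0.6 -1.4]
```

View pics/w12.png

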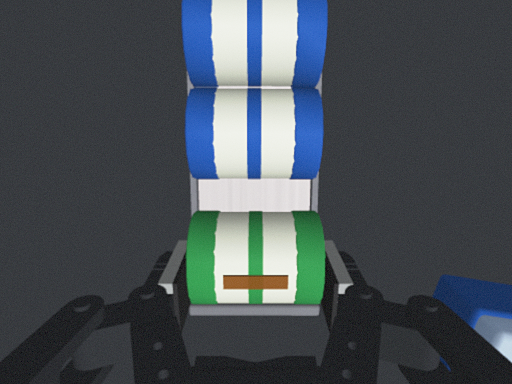

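View pics/s12.png

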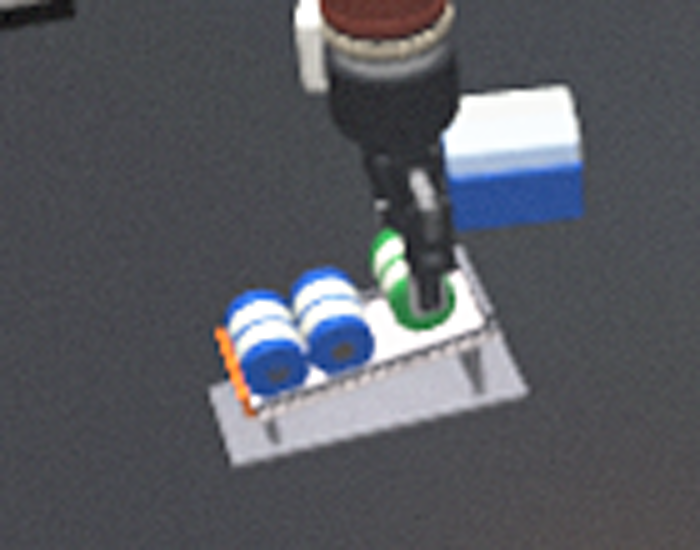

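>>> {"method": "carry_out", "body": {
  "rows": [
    [[0,0,0,0,-0.015,-0.1,50],[0,0,0,0,0,-0.07,50],[0,0,0,0,0,0,50]]
  ]
}}

```text
time: 15.2
tool_pos: [0.5452, 0.2838, 0.1442]
tool_rot: [0.492, -0.491, -0.508, 0.509]
contact_force: [-0.5, 0.2, -1.2]
gripper_width: 0.646
```

>>> {"method": "carry_out", "body": {
  "rows": [
    [[0,0,0,0,0,-0.03,50],[0,0,0,0,0,0,50]]
  ]
}}

```text
time: 15.4
tool_pos: [0.5455, 0.2839, 0.1436]
tool_rot: [0.492, -0.492, -0.508, 0.508]
contact_force: [-0.0, -0.1, -1.0]
gripper_width: 0.643
```

>>> {"method": "carry_out", "body": {
  "rows": [
    [[0,0,0,0,0,-0.03,50],[0,0,0,0,0,0,50]]
  ]
}}

```text
time: 15.6
tool_pos: [0.5455, 0.2839, 0.1424]
tool_rot: [0.492, -0.492, -0.508, 0.508]
contact_force: [-0.2, 0.1, -1.4]
gripper_width: 0.643
```

>>> {"method": "carry_out", "body": {
  "rows": [
    [[0,0,0,0,0,-0.03,50],[0,0,0,0,0,0,50]]
  ]
}}

```text
time: 15.8
tool_pos: [0.5454, 0.2839, 0.1411]
tool_rot: [0.492, -0.492, -0.508, 0.508]
contact_force: [0.1, 0.0, -0.9]
gripper_width: 0.641
```

>>> {"method": "carry_out", "body": {
  "rows": [
    [[0,0,0,0,0,-0.02,50],[0,0,0,0,0,0,50]]
  ]
}}

```text
time: 16.0
tool_pos: [0.5455, 0.2839, 0.1404]
tool_rot: [0.492, -0.492, -0.508, 0.508]
contact_force: [0.3, -0.2, -1.3]
gripper_width: 0.638
```

Run:
```python
from h import *
s,im=shot('wrist','w13');im=grab_frame('side');cv2.imwrite('pics/s13.png',cv2.resize(im[70:180,120:260],None,fx=5,fy=5,interpolation=cv2.INTER_CUBIC))
```

```text
16.0 [0.5455 0.2839 0.1404] jaw 91.91 down [-0. -0. -1.] 0.6375547865546587 [ 0.3 -0.2 -1.3]
```

View pics/w13.png

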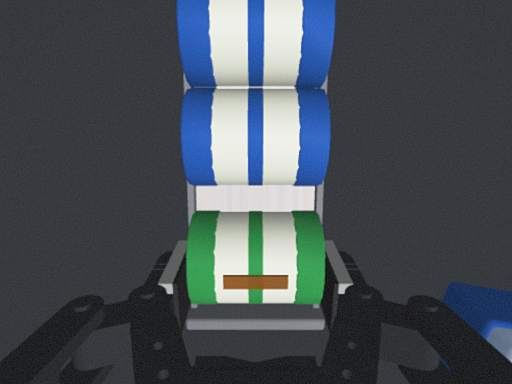

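View pics/s13.png

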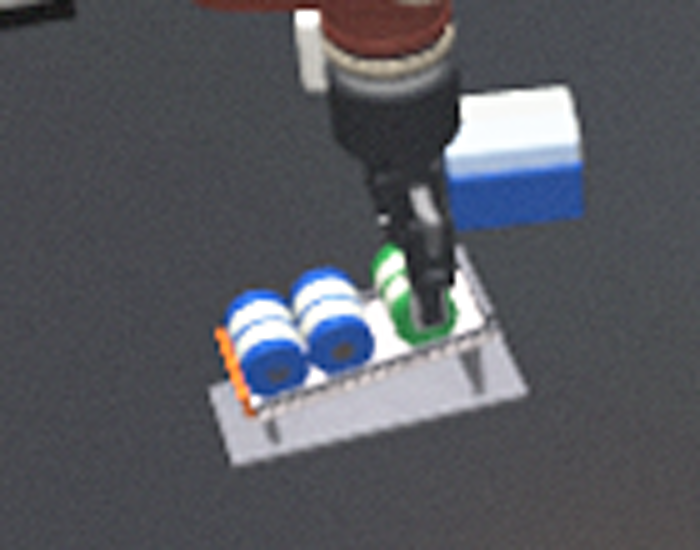

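>>> {"method": "carry_out", "body": {
  "rows": [
    [[0,0,0,0,0,-0.02,50],[0,0,0,0,0,0,50]]
  ]
}}

```text
time: 16.3
tool_pos: [0.5457, 0.284, 0.14]
tool_rot: [-0.492, 0.492, 0.508, -0.508]
contact_force: [-0.4, -0.5, 0.8]
gripper_width: 0.643
```

>>> {"method": "carry_out", "body": {
  "rows": [
    [[0,0,0,0,0,-0.02,50],[0,0,0,0,0,0,50]]
  ]
}}

```text
time: 16.5
tool_pos: [0.5457, 0.284, 0.1401]
tool_rot: [-0.492, 0.492, 0.508, -0.508]
contact_force: [-2.3, -1.7, 5.1]
gripper_width: 0.643
```

>>> {"method": "carry_out", "body": {
  "rows": [
    [[0,0,0,0,0,-0.02,50],[0,0,0,0,0,0,50]]
  ]
}}

```text
time: 16.7
tool_pos: [0.5458, 0.284, 0.14]
tool_rot: [0.492, -0.492, -0.508, 0.508]
contact_force: [-3.8, -1.9, 8.7]
gripper_width: 0.643
```

>>> {"method": "carry_out", "body": {
  "rows": [
    [[0,0,0,0,0,0.02,50],[0,0,0,0,0,0,60],[0,0,0,0,0,0,65],[0,0,0,0,0,0,75],[0,0,0,0,0,0,82]]
  ]
}}

```text
time: 17.2
tool_pos: [0.5454, 0.2839, 0.1385]
tool_rot: [0.492, -0.492, -0.508, 0.508]
contact_force: [0.0, 0.1, 0.4]
gripper_width: 0.956
```

>>> {"method": "carry_out", "body": {
  "rows": [
    [[0,0,0,0,0,0,85],[0,0,0,0,0,0,85],[0,0,0,0,0,0,85]]
  ]
}}

```text
time: 17.5
tool_pos: [0.5455, 0.2839, 0.1388]
tool_rot: [0.492, -0.492, -0.508, 0.508]
contact_force: [0.3, -0.6, 0.5]
gripper_width: 0.991
```

Run:
```python
from h import *
s,im=shot('wrist','w14')
```

```text
17.5 [0.5455 0.2839 0.1388] jaw 91.91 down [-0. -0. -1.] 0.9908221261514574 [ 0.3 -0.6  0.5]
```

View pics/w14.png

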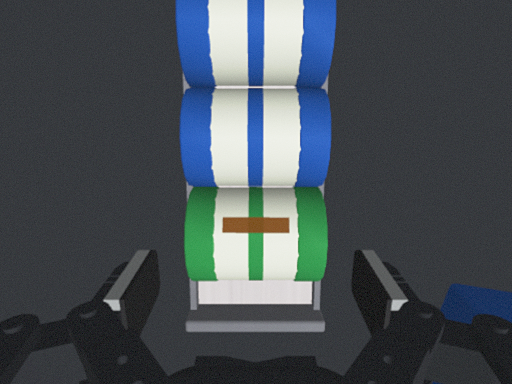

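Green has rolled up against the one ahead (edges meeting at row 186), centred between the guides. Retreating.

>>> {"method": "carry_out", "body": {
  "rows": [
    [[0,0,0,0,0,0.3,85],[0,0,0,0,0,0.6,85],[0,0,0,0,0,0.9,85],[0,0,0,0,0,0.9,85],[0,0,0,0,0,0.5,85]]
  ]
}}

```text
time: 18.05
tool_pos: [0.5466, 0.2844, 0.2722]
tool_rot: [-0.491, 0.493, 0.51, -0.506]
contact_force: [-0.3, 0.1, -0.6]
gripper_width: 0.993
```

>>> {"method": "carry_out", "body": {
  "rows": [
    [[0,0,0,0,-0.8,0.3,85],[0,0,0,0,-0.9,0,85],[0,0,0,0,-0.9,0,85],[0,0,0,0,-0.5,0,85],[0,0,0,0,0,0,85]]
  ]
}}

```text
time: 18.55
tool_pos: [0.5457, 0.1579, 0.2801]
tool_rot: [-0.492, 0.493, 0.508, -0.507]
contact_force: [0.4, 0.0, 0.1]
gripper_width: 0.994
```

>>> {"method": "carry_out", "body": {
  "rows": [
    [[0,0,0,0,0,0,85],[0,0,0,0,0,0,85],[0,0,0,0,0,0,85]]
  ]
}}

```text
time: 18.85
tool_pos: [0.5455, 0.1609, 0.2791]
tool_rot: [-0.491, 0.491, 0.509, -0.509]
contact_force: [-0.0, 0.7, -0.4]
gripper_width: 0.995
```

Run:
```python
from h import *
shot('side','s15');im=cv2.imread('pics/s15.png');cv2.imwrite('pics/s15c.png',cv2.resize(im[80:345,120:300],None,fx=2.2,fy=2.2,interpolation=cv2.INTER_CUBIC))
shot('scene','c15');im=cv2.imread('pics/c15.png');cv2.imwrite('pics/c15c.png',cv2.resize(im[125:260,110:400],None,fx=2.7,fy=2.7,interpolation=cv2.INTER_CUBIC))
```

```text
18.85 [0.5455 0.1609 0.2791] jaw 91.99 down [ 0.  0. -1.] 0.9953770215991616 [-0.   0.7 -0.4]
18.9 [0.5454 0.1609 0.2789] jaw 91.99 down [-0.  0. -1.] 0.994541182268053 [0.1 1.  0.7]
```

View pics/s15c.png

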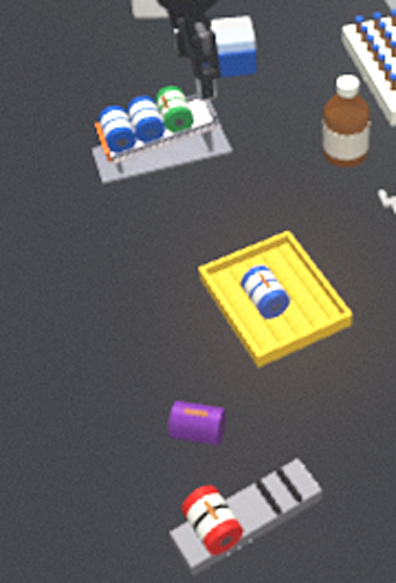

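View pics/c15c.png

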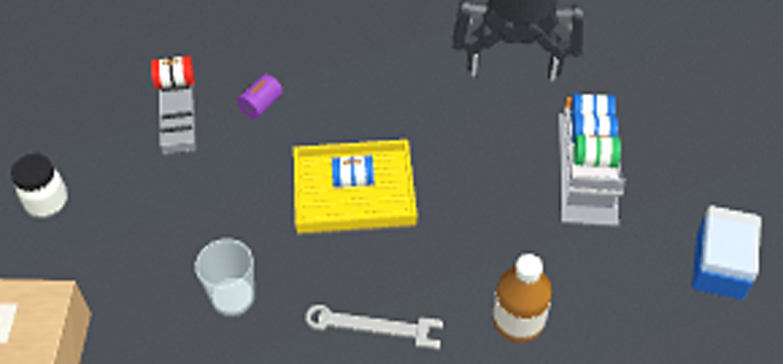

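All is in place: two blue cartridges then the green sit against the orange lip, one blue lies in the tray along the ribs, and the red, purple and other items have not moved. I'm handing the job in.

```bash
python3 -c "
from plant import *
print(job_done())"
```

```text
the job is handed in; nothing more can be done
None
```

The job is done and handed in at about 19 s of the 64 s allowed.

- **Oldest cartridge:** I gripped it by its end faces, lifted it out of the front of the lane and lowered it into the tray until light contact (about 3 N). It lies along the ribs, between the second and middle rib from the robot's side.
- **New green cartridge:** I set it on the free floor at the back of the lane. The force read about 9 N at contact, and I eased off before opening the fingers. It then rolled forward by itself against the two blue ones.
- **Last checks:** The final side and scene pictures show blue, blue, green together at the orange lip and the oldest in the tray. The red-capped cartridge, the purple look-alike and the other things look unmoved, and the gripper is empty and clear of everything.

**Disagreements found:**
- The wrist camera read about 2 mm off sideways. I corrected for that by comparing against the held cartridge.
- The wrist picture taken just after the tray release was about 10 pixels off from the model. Tray and cartridge were shifted alike, so I put it down to the arm still moving.

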